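# Change the worn window of the bench dust box

### The arm

A 7-joint arm with a two-finger parallel gripper is mounted at the origin on a cart in front of the work surface, level with it; the furniture and walls round the work are solid. World frame = base frame: x ahead of the robot, y to its left, z up, the work surface at z = 0. Lengths are in m, angles in rad, forces in N, time in s.
With the tool pointing down it reaches from about 0.35 to 0.9 m from the base axis. Payload 19.9 kg.
Tool frame: the origin (TCP) lies on the mounting face of the last link; the fingertips stand 199 mm ahead of it and the grasp point (between the pads) lies 180 mm ahead of it; z points along the fingers, y is the line along which they close (so a half turn about z gives the same grasp; the last joint's range is limited). The gripper opens to 94 mm and grips with 3 to 60 N. Pads are 16 mm wide; open, the fingers measure 119 mm over their backs; the gripper's body (75 mm by 177 mm) begins 78 mm behind the grasp point.
Start: joints at [-1.371, 0.417, -0.01, 1.614, 0.005, 1.111, -0.053], TCP at [0.149, 0.607, 0.405] pointing down, gripper open.
Joint ranges: [-2.81, 2.81], [-0.39, 2.02], [-1.27, 1.25], [0.06, 2.57], [-1.19, 4.33], [0.19, 2], [-2.82, 2.82]. Speed limits (rad/s): [1.89, 1.89, 2.39, 2.39, 3.01, 3.01, 3.01].

### API

Orientations are given as a unit quaternion [w, x, y, z].
In Python, from rig import robot, cams gives the robot as it stands. The module is installed in compiled form; this text tells all that it offers.
- The arm moves only by the shell command python3 -m jog 'ROWS' [FORCE]. ROWS is JSON, a list of rows, each an object with "dp": the shift along the tool's x, y, z in m, a list of three; "dr": the turn, a rotation vector about the tool's x, y, z in degrees, a list of three; "claw": the opening, from 0 (shut) to 1 (fully open). In form: [{"dp": [x, y, z], "dr": [rx, ry, rz], "claw": claw}, ...]. A call has 1 to 20 rows; each row is the pose to reach, as a shift and turn from the pose commanded when the call began, along the tool's axes at that moment; what a row does not reach only later rows make up. A row lasts 1/12 s, in which the tool goes at most 41.7 mm and 7.16 degrees, less where a joint would pass 70% of its speed; a pose out of reach is approached as far as the arm can. A call with a gripper value outside its range is refused whole. The fingers move at their own pace and stop on an object; FORCE is the grip in N (left out, the last holds). Time passes only in rows, so rows that repeat a pose let the fingers close. It gives the time, the measured TCP pose, the force, the opening and the grip force at its end, in the units of the state.
- robot.read_state(): the state, without advancing time (a new reading comes with each control period).
- cams.camera(name): name is "scene" or "top"; returns a dict with "frame" (400x640x3 uint8, blue, green, red), "range_z" (400x640 float32, m along the optical axis (not along the pixel's ray), 0 where there is no reading), "K" (3x3 intrinsics, pixels), "position" and "rotation" of the camera in the world. Camera axes: x right, y up, looking along -z (the intrinsics and any distortion apply to the point x, -y, -z); pixel columns grow to the right and rows downward; lengths in m; the calibration is good to about 2 mm. A picture is of the moment at which its call begins.
- robot.finish_job(): hands the job in; it is judged then, once.
The state is a dict: "time_s": time; "q": joint angles; "joint_velocities": joint speeds; "effort": joint torques, N m; "tool_pos": TCP position; "tool_rot": TCP orientation; "force": force on the tool from outside, world axes, zero at the start; "wrist_torque": the same for the moment, N m; "width": finger opening in m; "grip_force": force on a finger pad.
Only numpy, scipy, OpenCV 4.12 (cv2) and the standard library are available. Lean on these libraries where they do the work, as an engineer would, in place of code of your own. Each camera call takes 0.05 s, during which the arm holds its last target. There are 200 camera calls.

### The job

The window shield on the bench dust box has gone milky, so change it for the new clear one lying on the bench: swing the red-knobbed lever outward until it stays there, which draws the sprung hinge pin, then lift the worn shield off its hinge and lay it flat on the bench clear of the box. Set the new shield's hinge barrel down in the cradles and push the lever back so that the pin snaps fully home and holds it, with the window resting on the box. Do not drop either shield, and leave the other things where they are.

Things in the scene. Friction and masses are not known exactly. Their poses are not given: they have to be found in the camera images.
- dust_box: white bench dust box, fixed, 160 mm wide (y), 156 deep, open at the front where two black hand rests stick out 35 mm. Origin: centre of its underside; axes x to its back, y to its left, z up (it may be yawed). The tops of its side cheeks (y = +-70 to +-80 mm) slope down to the front by 0.262 rad; the window rests on them. The hinge runs along the top of the back
- hinge_seat (a point): point on the hinge axis, 58 mm behind and 132 mm above the box's origin, axes as the box's: where a fitted shield's origin lies. Two V cradles carry the barrel, at y = -52 to -42 and +28 to +38 mm: flanks 60 degrees steep, mouth some 27 mm wide, tops 10 mm above the axis. At the left a fixed stub, 6 mm thick, y = +65 to +59 mm, fits 6 mm into the barrel's left end
- drop_in (a point): point on the hinge axis 9.5 mm to the right of hinge_seat (axes as the box's). With the pin drawn, a shield goes straight up out of or down into the cradles only when its origin is here, within 3.5 mm along y: its barrel then passes between the stub at the left and the pin's sleeve at the right. The pin's collar pushes the barrel left on to the stub as it comes home
- pin_lever (a joint): lever that draws the hinge pin: 0 = pin home (lever leans 0.35 rad from upright toward the box), 1.1 = swung outward to the box's right (leans 0.75 rad out). Sprung: let go below about 0.9 it swings back to 0; beyond that it is over centre and stays at 1.1 until pushed back below about 0.9, then snaps home by itself. Up to 4 N at the knob
- lever_knob (a point): centre of the lever's red ball knob, 20 mm diameter, on an 8 mm rod, 74 mm from the lever's pivot. The pivot axis runs along the box's x; in the box's frame the pivot is at x = 58, y = -120, z = 115 mm. Closed fingers that come down beside it can push it outward or back
- hinge_pin (a joint): how far the sprung hinge pin is drawn out to the right, m: 0 = home, about 0.021 = drawn. Only the lever moves it
- worn_shield: worn, milky, scratched window shield, at the start fitted on the box (its z leans 0.262 rad to the front). Dark frame 172 mm wide, 5 thick; along its back a hinge barrel 130 long, 16 diameter, open ends. Origin: centre of the barrel axis; y along the barrel, z the window's upward normal, window from x = -26 to -124 mm. Undersides of window and barrel are 8 mm below the origin. 0.13 to 0.21 kg
- worn_grip (a point): on the worn shield's grip, an upright flat aluminium bar at its middle, 12 mm thick (x), 52 long (y), top 31 mm above the pane. This point is 60 mm in front of and 16 mm above the barrel axis in the shield's frame, 11 mm under the bar's top; axes as the shield's
- new_shield: new window shield, clear bluish pane, at the start flat on the bench at the left. Dark frame 172 mm wide, 5 thick; along its back a hinge barrel 130 long, 16 diameter, open ends. Origin: centre of the barrel axis; y along the barrel, z the window's upward normal, window from x = -26 to -124 mm. Undersides of window and barrel are 8 mm below the origin. 0.13 to 0.21 kg
- new_grip (a point): on the new shield's grip, an upright flat aluminium bar at its middle, 12 mm thick (x), 52 long (y), top 31 mm above the pane. This point is 60 mm in front of and 16 mm above the barrel axis in the shield's frame, 11 mm under the bar's top; axes as the shield's
- clear_spot (a point): middle of a bare part of the blue mat (2 mm thick) at the right, where there is room to lay a shield down (a hint only)
- cast_upper: white-grey plaster cast of teeth, 57 x 68 x 30 mm, a bystander; origin at the centre of its underside
- cast_lower: grey plaster cast of teeth, 57 x 68 x 32 mm, a bystander; origin at the centre of its underside
- felt_wheel: felt polishing wheel, 48 mm diameter, 12 mm thick, a bystander; origin at the centre of its underside
- grease_pot: white pot with lid, 62 mm diameter, 45 mm high, a bystander; origin at the centre of its underside
- wax_block: yellow wax block, 30 x 62 x 19 mm, a bystander; origin at the centre of its underside

How it is judged:
By the outcome, as a careful person would: the job done as asked, in the order asked, and still so for the second after the job is handed in, with the robot touching nothing.
It also fails if it takes over 67 s, if anything falls off the work surface, if the arm or the gripper's body presses on something with over 40 N, if the wrist force passes 120 N, or if a joint passes its speed limit or range.

## Working session

There is one attempt and no reset: what is moved stays moved. The work goes in short steps, Python scripts to look and compute and a shell command to move; the robot and the scene stay as the last step left them, time stands still between calls to the robot, and variables do not carry over. Pictures are saved under pics/ and viewed, at most 10 in all, crops included, and the job is handed in when it is done.

```bash
mkdir -p pics; cat > h.py <<'E'
import numpy as np, cv2
from rig import robot, cams
def grab(n):
    c=cams.camera(n); return c
def world(c,u,v,z=None):
    K=np.array(c["K"]);R=np.array(c["rotation"]);
    if R.size==4:
        from scipy.spatial.transform import Rotation as Ro
        R=Ro.from_quat(np.roll(R.ravel(),-1)).as_matrix()
    p=np.array(c["position"]);u=np.asarray(u,float);v=np.asarray(v,float)
    d=c["range_z"][v.astype(int),u.astype(int)]
    r=np.stack([(u-K[0,2])/K[0,0],-(v-K[1,2])/K[1,1],-np.ones_like(u)],-1)
    if z is not None:
        rw=r@R.T; return p+rw*((z-p[2])/rw[...,2])[...,None]
    return p+(r*d[...,None])@R.T
E
python3 - <<'E'
from h import *
for n in ("scene","top"):
    c=grab(n); cv2.imwrite(f"pics/{n}0.png",c["frame"])
    print({k:c[k] for k in c if k not in("frame","range_z")})
    np.savez(f"{n}0.npz",**{k:np.array(v) for k,v in c.items()})
s=robot.read_state();print(s)
E
```

```text
{'K': array([[451.90011217,   0.        , 322.57245522],
       [  0.        , 451.90011217, 204.73440015],
       [  0.        ,   0.        ,   1.        ]]), 'position': array([ 0.08906803, -1.13855265,  0.97390351]), 'rotation': array([ 0.86768083,  0.44626352, -0.09618819, -0.19679097])}
{'K': array([[363.71325628,   0.        , 316.40891651],
       [  0.        , 363.71325628, 200.50694775],
       [  0.        ,   0.        ,   1.        ]]), 'position': array([ 0.40507216, -0.11324107,  1.29868699]), 'rotation': array([-0.7017639 , -0.05578703,  0.05643297,  0.70797638])}
{'time_s': 0.1, 'q': array([-1.37149687,  0.41792441, -0.01029374,  1.61407681,  0.00467611,
        1.11071374, -0.05299052]), 'joint_velocities': array([ 0.00166288, -0.00254018,  0.00103864,  0.00016719,  0.00023889,
       -0.00136753, -0.00111266]), 'effort': array([ 1.30977147e-03, -8.52569747e+01,  6.39566649e-01, -4.26697075e+01,
       -4.90928872e-02,  1.62641419e-02,  4.97362578e-05]), 'tool_pos': array([0.14901895, 0.60686157, 0.40409706]), 'tool_rot': array([-3.21108670e-05,  1.20109910e-01,  9.92760448e-01, -5.48241148e-04]), 'force': array([0.72325107, 0.18089002, 0.08987021]), 'wrist_torque': array([ 0.02770739, -0.00635743,  0.01848504]), 'grip_force': 0.0, 'width': 0.09396121937087176}
```

View pics/top0.png

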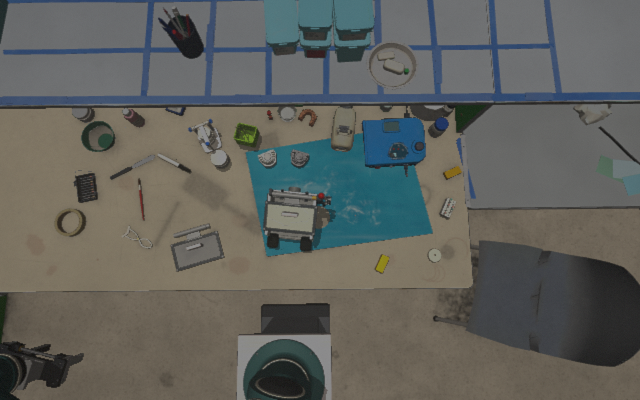

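View pics/scene0.png

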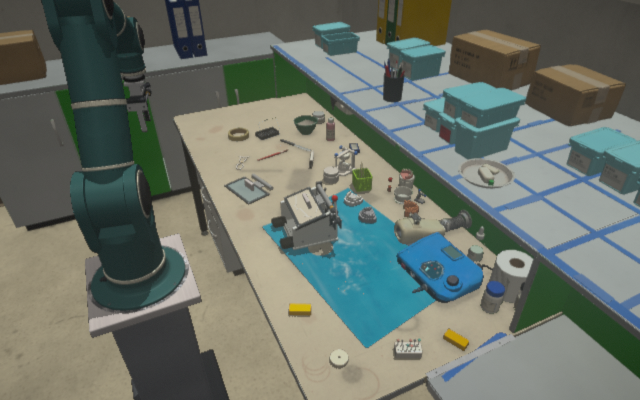

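Top view: box about (293,213) with red knob about (321,196), new shield about (197,248), clear mat about (375,200). Next I'll zoom in for detail.

```bash
python3 - <<'E'
from h import *
t=np.load("top0.npz");s=np.load("scene0.npz")
def crop(c,x0,y0,x1,y1,k): return cv2.resize(c["frame"][y0:y1,x0:x1],None,fx=k,fy=k,interpolation=cv2.INTER_CUBIC)
a=crop(t,160,180,260,280,4);b=crop(t,255,180,355,280,4)
e=crop(s,215,160,355,255,5)
cv2.imwrite("pics/t1.png",np.hstack([a,b]));cv2.imwrite("pics/s1.png",e)
# point cloud stats
for n,c in(("top",t),("scene",s)):
    v,u=np.mgrid[0:400,0:640];P=world(c,u.ravel(),v.ravel());ok=c["range_z"].ravel()>0
    P=P[ok]; np.save(n+"P.npy",P)
    m=(abs(P[:,0]-.36)<.3)&(abs(P[:,1])<.3)
    print(n,ok.mean(),np.histogram(P[m,2],bins=np.arange(-.02,.24,.02))[0])
    m=(P[:,2]>.13)&(P[:,2]<.25)&(P[:,0]<.6)&(P[:,0]>.2)&(abs(P[:,1])<.3)
    print(P[m].min(0),P[m].max(0),m.sum())
print("pts",world(t,[293,321,197,197,375,383,435],[213,196,248,230,200,263,255]).round(3))
E
```

```text
top 0.9959140625 [ 5811 11223   557    47   163   193  1313   594   311   100   149   139]
[ 0.54031721 -0.15906547  0.13015659] [0.59995881 0.00968241 0.1993207 ] 184
scene 0.99594921875 [2445 9564  667  314  307  299  958  467  233   78  102   89]
[ 0.53724401 -0.16192517  0.13001443] [0.59988433 0.00284955 0.2000714 ] 220
pts [[ 0.55  -0.04   0.144]
 [ 0.596 -0.129  0.192]
 [ 0.446  0.309  0.001]
 [ 0.509  0.307  0.015]
 [ 0.614 -0.328 -0.003]
 [ 0.389 -0.344  0.02 ]
 [ 0.415 -0.53   0.007]]
```

View pics/t1.png

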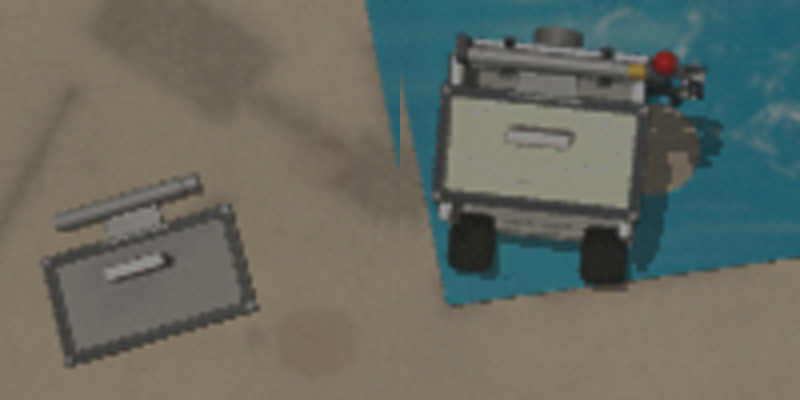

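View pics/s1.png

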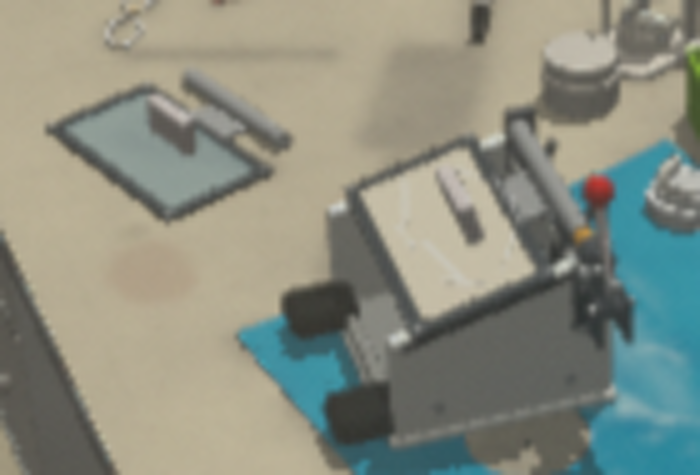

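```bash
cat > fit.py <<'E'
from h import *
from scipy.optimize import least_squares
from scipy.spatial.transform import Rotation as Ro
t=np.load("top0.npz");s=np.load("scene0.npz")
def proj(c,P):
    R=Ro.from_quat(np.roll(c["rotation"],-1)).as_matrix();q=(P-c["position"])@R
    return np.stack([c["K"][0,0]*q[:,0]/-q[:,2]+c["K"][0,2],-c["K"][1,1]*q[:,1]/-q[:,2]+c["K"][1,2]],-1)
F=np.array([[-26,86,-4],[-26,-86,-4],[-124,-86,-4],[-124,86,-4]])/1e3
B=np.array([[0,65,5],[0,-65,5]])/1e3
G=np.array([[-60,26,27],[-60,-26,27]])/1e3
T=lambda L,x:(np.array(L)+.5)/4-.5+[x,180]
S=lambda L:(np.array(L)+.5)/5-.5+[215,160]
def fit(mt,ut,ms,us,x0,name,zfree):
    def M(p,m): return Ro.from_euler("z",p[2]).apply(m)+[p[0],p[1],p[3] if zfree else x0[3]]
    f=lambda p:np.r_[(proj(t,M(p,mt))-ut).ravel(),(proj(s,M(p,ms))-us).ravel()]
    r=least_squares(f,x0 if zfree else x0[:3],loss="soft_l1")
    print(name,r.x.round(4));print(f(r.x).reshape(-1,2).round(1).tolist());return r.x
fit(np.r_[F,B,G],T([[44,262],[231,207],[256,308],[70,364],[55,222],[198,182],[107,272],[170,258]],160),
    np.r_[F,B],S([[150,88],[270,172],[168,217],[50,128],[188,76],[285,143]]),[.52,.3,.25,.008],"new",0)
H=np.array([58,0,132])/1e3; L=lambda m:Ro.from_euler("y",-.262).apply(m)+H
K=np.array([[58,-94.6,184.5]])/1e3
for zf in(0,1):
  print(fit(np.r_[L(F),L(G),K],T([[46,92],[245,108],[234,215],[36,198],[108,131],[173,141],[265,62]],255),
    np.r_[L(F)[2:],K],S([[420,325],[350,190],[599,189]]),[.55,-.04,-.1,.002],"box",zf))
E
python3 fit.py
```

```text
new [0.5086 0.3267 0.2798]
[[-0.2, -0.7], [0.3, -0.8], [0.8, 0.6], [-0.4, 0.8], [0.2, 0.3], [0.3, -0.1], [-0.3, 0.9], [-1.3, 0.1], [0.1, -0.8], [1.2, 0.2], [0.0, 1.2], [-0.9, 0.1], [0.6, -0.6], [0.3, -0.8]]
box [ 0.5541 -0.0287 -0.1148]
[[-1.0, -3.0], [1.5, -1.5], [1.2, 1.2], [-1.1, -0.1], [-0.5, 0.7], [-0.5, -0.0], [0.1, -0.3], [-0.5, 2.6], [-0.6, -0.1], [0.7, 0.7]]
[ 0.5540821  -0.02873769 -0.11477026]
box [ 0.5537 -0.0292 -0.1146  0.0042]
[[-1.0, -3.0], [1.6, -1.5], [1.3, 1.2], [-1.1, -0.0], [-0.4, 0.8], [-0.4, -0.0], [0.3, -0.3], [-0.6, 2.2], [-0.7, -0.6], [0.7, 0.2]]
[ 0.55372305 -0.02924955 -0.11462403  0.00423333]
```

```bash
python3 - <<'E'
from h import *
from scipy.spatial.transform import Rotation as Ro
H=np.array([.058,0,.132])
def show(P,name,R,o,boxes):
    Q=(P-o)@R
    for lab,lo,hi in boxes:
        m=np.all((Q>lo)&(Q<hi),1);q=Q[m]*1e3
        if m.sum(): print(name,lab,m.sum(),"med",np.median(q,0).round(1),"5%",np.percentile(q,5,0).round(1),"95%",np.percentile(q,95,0).round(1), "yslope",np.polyfit(q[:,1],q[:,0],1).round(4), 'zx',np.polyfit(q[:,0],q[:,2],1).round(3))
for n in("top","scene"):
    P=np.load(n+"P.npy")
    Rb=Ro.from_euler("z",-.1148).as_matrix();ob=np.array([.5541,-.0287,.002])
    Rs=Rb@Ro.from_euler("y",-.262).as_matrix();os=ob+Rb@H
    bx=[("bar",[-.09,-.05,.018],[-.03,.05,.05]),("pane",[-.12,-.07,-.02],[-.03,.07,.008]),("barrel",[-.012,-.055,.003],[.012,.055,.015])]
    show(P,n+" worn",Rs,os,bx)
    show(P,n+" knob",Rb,ob,[("k",[.03,-.12,.172],[.09,-.07,.22])])
    R=Ro.from_euler("z",.2798).as_matrix();o=np.array([.5086,.3267,.008])
    show(P,n+" new",R,o,bx)
    for nm,xy in(("mat",(.6,-.33)),("mat2",(.5,-.27)),("bench",(.4,.15)),("mat3",(.45,-.35))):
        m=np.hypot(P[:,0]-xy[0],P[:,1]-xy[1])<.03
        print(nm,np.median(P[m,2]).round(4),P[m,2].max().round(3))
E
```

```text
top worn bar 63 med [-60.4   0.   27.9] 5% [-65.9 -22.2  21.9] 95% [-55.7  22.6  31.1] yslope [-6.00000e-04 -6.04757e+01] zx [-0.207 14.725]
top worn pane 1082 med [-77.6  -1.   -3.3] 5% [-116.   -63.4   -7.2] 95% [-34.3  63.3   0.8] yslope [-4.7000e-03 -7.5739e+01] zx [ 0.005 -2.904]
top worn barrel 161 med [-1.2  1.1  7.7] 5% [ -8.7 -50.2   3.5] 95% [ 5.8 47.6 11.4] yslope [ 0.0039 -1.2241] zx [0.015 7.536]
top knob k 32 med [ 55.9 -94.7 191.6] 5% [  47.4 -101.4  186.8] 95% [ 62.6 -85.7 195.5] yslope [7.40000e-03 5.60866e+01] zx [1.56000e-01 1.83037e+02]
top new bar 58 med [-59.5   1.1  26.8] 5% [-64.6 -22.2  22.4] 95% [-53.7  23.7  29.7] yslope [ 3.50000e-03 -5.93033e+01] zx [ 0.03  28.283]
top new pane 954 med [-77.6  -1.3  -3.8] 5% [-115.6  -63.3   -8.5] 95% [-34.1  63.    0.7] yslope [-6.20000e-03 -7.61489e+01] zx [-0.005 -4.202]
top new barrel 113 med [ 0.3 -0.6  7.8] 5% [ -5.7 -50.    4.2] 95% [ 7.4 49.1 12.4] yslope [0.0092 0.568 ] zx [-0.038  7.956]
mat 0.0025 0.01
mat2 0.0025 0.01
bench 0.0002 0.007
mat3 0.0006 0.011
scene worn bar 47 med [-63.3  -6.9  27.5] 5% [-68.3 -24.
[... 300 characters left out ...]
 95% [ 4.9 45.8 12.5] yslope [-9.0000e-04 -2.7657e+00] zx [-0.05  8.21]
scene knob k 37 med [  52.7 -100.8  189.4] 5% [  45.5 -104.2  178.6] 95% [ 61.2 -93.2 195.9] yslope [-0.2402 29.0704] zx [-3.60000e-02  1.90633e+02]
scene new bar 37 med [-62.9  -1.9  26.6] 5% [-67.3 -24.   19.8] 95% [-55.5  21.   30.3] yslope [-1.32000e-02 -6.22888e+01] zx [ 0.095 31.854]
scene new pane 417 med [-79.5 -12.4  -2.8] 5% [-115.9  -62.2   -6.7] 95% [-34.6  62.9   3. ] yslope [ -0.0887 -78.9028] zx [ 0.011 -1.645]
scene new barrel 66 med [-3.1  0.2  7.6] 5% [ -9.5 -51.9   3.6] 95% [ 3.8 51.3 12.1] yslope [ 0.0099 -3.097 ] zx [0.142 8.354]
mat 0.0031 0.009
mat2 0.0032 0.01
bench -0.0016 0.007
mat3 0.0012 0.007
```

```bash
cat > k.py <<'E'
from h import *
from scipy.spatial.transform import Rotation as Ro
BOX=np.array([.5536,-.0287,.002]);BY=-.1148
NEW=np.array([.5086,.3267,.008]);NY=.2798
Rb=Ro.from_euler("z",BY).as_matrix()
def bw(x,y,z): return BOX+Rb@(np.array([x,y,z])/1e3)
def ori(yaw,lean=0):
    S=(Ro.from_euler("z",yaw)*Ro.from_euler("y",-lean)).as_matrix()
    y=S[:,0];z=-S[:,2];return np.stack([np.cross(y,z),y,z],1),S
def go(steps,p0=None,R0=None):
    """steps: (label, point, Rtool, ahead m)"""
    s=robot.read_state()
    if p0 is None: p0=s["tool_pos"];R0=Ro.from_quat(np.roll(s["tool_rot"],-1)).as_matrix()
    print("tcp",p0.round(4),"t",s["time_s"],"F",s["force"].round(1),"w",round(s["width"],4))
    for l,p,R,a in steps:
        tcp=p-a*R[:,2]
        print(l,"dp",(R0.T@(tcp-p0)).round(4),"dr",Ro.from_matrix(R0.T@R).as_rotvec(degrees=True).round(2),"tcp",tcp.round(3))
E
python3 - <<'E'
from k import *
R,_=ori(BY)
go([("A",bw(58,-68,262),R,.199),("B",bw(58,-68,166),R,.199),("C",bw(58,-149,166),R,.199)])
E
```

```text
tcp [0.149  0.6069 0.4041] t 0.1 F [0.7 0.2 0.1] w 0.094
A dp [-0.6106 -0.581  -0.0582] dr [-5.000e-02  5.000e-02  8.278e+01] tcp [ 0.603 -0.103  0.463]
B dp [-0.6106 -0.5809  0.0378] dr [-5.000e-02  5.000e-02  8.278e+01] tcp [ 0.603 -0.103  0.367]
C dp [-0.6207 -0.6612  0.0379] dr [-5.000e-02  5.000e-02  8.278e+01] tcp [ 0.594 -0.183  0.367]
```

```bash
python3 -m jog '[{"dp":[0,0,-0.058],"dr":[0,0,0],"claw":0},{"dp":[0,0,-0.058],"dr":[0,0,0],"claw":0},{"dp":[-0.1,-0.06,-0.058],"dr":[0,0,10],"claw":0},{"dp":[-0.61,-0.581,-0.058],"dr":[0,0,82.8],"claw":0},{"dp":[-0.61,-0.581,-0.058],"dr":[0,0,82.8],"claw":0},{"dp":[-0.61,-0.581,-0.058],"dr":[0,0,82.8],"claw":0},{"dp":[-0.61,-0.581,-0.058],"dr":[0,0,82.8],"claw":0},{"dp":[-0.61,-0.581,-0.058],"dr":[0,0,82.8],"claw":0},{"dp":[-0.61,-0.581,-0.058],"dr":[0,0,82.8],"claw":0},{"dp":[-0.61,-0.581,-0.058],"dr":[0,0,82.8],"claw":0},{"dp":[-0.61,-0.581,-0.058],"dr":[0,0,82.8],"claw":0},{"dp":[-0.61,-0.581,-0.058],"dr":[0,0,82.8],"claw":0},{"dp":[-0.61,-0.581,-0.058],"dr":[0,0,82.8],"claw":0},{"dp":[-0.61,-0.581,-0.058],"dr":[0,0,82.8],"claw":0},{"dp":[-0.61,-0.581,-0.058],"dr":[0,0,82.8],"claw":0},{"dp":[-0.61,-0.581,-0.058],"dr":[0,0,82.8],"claw":0},{"dp":[-0.61,-0.581,-0.058],"dr":[0,0,82.8],"claw":0},{"dp":[-0.61,-0.581,-0.058],"dr":[0,0,82.8],"claw":0},{"dp":[-0.61,-0.581,-0.058],"dr":[0,0,82.8],"claw":0},{"dp":[-0.61,-0.581,-0.058],"dr":[0,0,82.8],"claw":0}]'; python3 - <<'E'
from k import *
R,_=ori(BY)
go([("A",bw(58,-68,262),R,.199)])
print(robot.read_state()["q"].round(2))
E
```

```text
time_s: 1.77
tool_pos: [0.554, -0.0253, 0.4626]
tool_rot: [0.0, 0.746, 0.665, 0.0]
force: [-0.6, 0.6, -0.4]
width: 0.0
grip_force: 0.0
tcp [ 0.554  -0.0253  0.4626] t 1.7667 F [-0.6  0.6 -0.4] w 0.0
A dp [-0.0715  0.058  -0.0004] dr [ 0.01 -0.    0.01] tcp [ 0.603 -0.103  0.463]
[-0.55  0.28  0.66  1.74 -0.19  1.18  0.05]
```

```bash
python3 -m jog '[{"dp":[-0.0715,0.058,0],"dr":[0,0,0],"claw":0},{"dp":[-0.0715,0.058,0],"dr":[0,0,0],"claw":0},{"dp":[-0.0715,0.058,0],"dr":[0,0,0],"claw":0},{"dp":[-0.0715,0.058,0.03],"dr":[0,0,0],"claw":0},{"dp":[-0.0715,0.058,0.06],"dr":[0,0,0],"claw":0},{"dp":[-0.0715,0.058,0.08],"dr":[0,0,0],"claw":0},{"dp":[-0.0715,0.058,0.096],"dr":[0,0,0],"claw":0},{"dp":[-0.0715,0.058,0.096],"dr":[0,0,0],"claw":0},{"dp":[-0.0715,0.058,0.096],"dr":[0,0,0],"claw":0}]'
python3 - <<'E'
from k import *
R,_=ori(BY)
go([("B",bw(58,-68,166),R,.199)])
E
```

```text
time_s: 2.52
tool_pos: [0.6028, -0.101, 0.3665]
tool_rot: [-0.0, 0.747, 0.665, -0.001]
force: [0.4, 0.6, 0.5]
width: 0.0003
grip_force: 0.0
tcp [ 0.6028 -0.101   0.3665] t 2.5167 F [0.4 0.6 0.5] w 0.0003
B dp [-0.0019  0.0009 -0.0005] dr [-0.07  0.02 -0.02] tcp [ 0.603 -0.103  0.367]
```

```bash
python3 -m jog '[{"dp":[-0.01,0,0],"dr":[0,0,0],"claw":0},{"dp":[-0.02,0,0],"dr":[0,0,0],"claw":0},{"dp":[-0.03,0,0],"dr":[0,0,0],"claw":0},{"dp":[-0.04,0,0],"dr":[0,0,0],"claw":0},{"dp":[-0.05,0,0],"dr":[0,0,0],"claw":0},{"dp":[-0.06,0,0],"dr":[0,0,0],"claw":0},{"dp":[-0.07,0,0],"dr":[0,0,0],"claw":0},{"dp":[-0.078,0,0],"dr":[0,0,0],"claw":0},{"dp":[-0.082,0,0],"dr":[0,0,0],"claw":0},{"dp":[-0.082,0,0],"dr":[0,0,0],"claw":0},{"dp":[-0.082,0,0],"dr":[0,0,0],"claw":0}]'
python3 - <<'E'
from k import *
R,_=ori(BY)
go([("C",bw(58,-149,166),R,.199)])
E
python3 -m jog '[{"dp":[0.02,0,0],"dr":[0,0,0],"claw":0},{"dp":[0.02,0,-0.02],"dr":[0,0,0],"claw":0},{"dp":[0.02,0,-0.06],"dr":[0,0,0],"claw":0.5},{"dp":[0.02,0,-0.1],"dr":[0,0,0],"claw":0.5},{"dp":[0.02,0,-0.1],"dr":[0,0,0],"claw":0.5}]'
python3 - <<'E'
from h import *
c=grab("scene");cv2.imwrite("pics/s2.png",cv2.resize(c["frame"][150:260,240:400],None,fx=4,fy=4))
E
```

```text
time_s: 3.43
tool_pos: [0.5934, -0.1827, 0.3666]
tool_rot: [0.0, 0.747, 0.665, -0.0]
force: [0.9, -0.9, 0.9]
width: 0.0006
grip_force: 0.0
tcp [ 0.5934 -0.1827  0.3666] t 3.4333 F [ 0.9 -0.9  0.9] w 0.0006
C dp [-0.0006  0.0008 -0.0004] dr [-0.    0.01 -0.03] tcp [ 0.594 -0.183  0.367]
time_s: 3.85
tool_pos: [0.5964, -0.1631, 0.4739]
tool_rot: [0.003, 0.746, 0.665, 0.003]
force: [0.2, -0.2, -0.0]
width: 0.0169
grip_force: 0.0
```

View pics/s2.png

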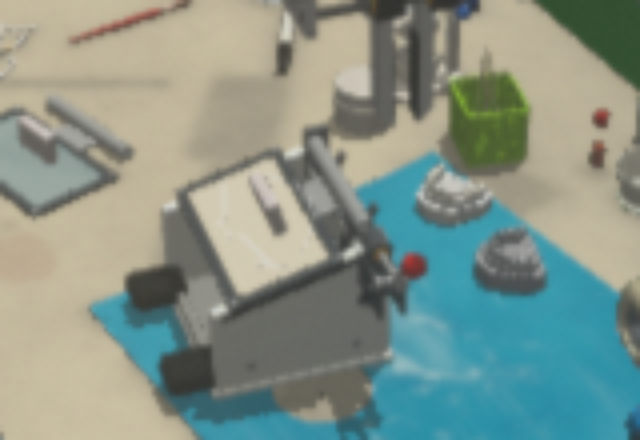

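Lever knob is now outward at crop (413,265) and stays there. Next is the worn grip.

```bash
python3 - <<'E'
from k import *
R,S=ori(BY,.262)
o=bw(58,0,132)
go([("pre",o+S@[-.06,0,.10],R,.18),("grasp",o+S@[-.06,0,.020],R,.18)])
E
```

```text
tcp [ 0.5961 -0.1627  0.4705] t 3.9 F [-0.3  0.2 -1.6] w 0.0209
pre dp [ 0.1283 -0.1305  0.0808] dr [-1.467e+01  1.000e-02  3.000e-02] tcp [ 0.482 -0.02   0.389]
grasp dp [ 0.1283 -0.1102  0.1582] dr [-1.467e+01  1.000e-02  3.000e-02] tcp [ 0.502 -0.023  0.312]
```

```bash
python3 -m jog '[{"dp":[0.06,-0.07,0],"dr":[-7,0,0],"claw":0.45},{"dp":[0.1283,-0.1305,0.04],"dr":[-14.67,0,0],"claw":0.45},{"dp":[0.1283,-0.1305,0.0808],"dr":[-14.67,0,0],"claw":0.45},{"dp":[0.1283,-0.1305,0.0808],"dr":[-14.67,0,0],"claw":0.45},{"dp":[0.1283,-0.1305,0.0808],"dr":[-14.67,0,0],"claw":0.45},{"dp":[0.1283,-0.1305,0.0808],"dr":[-14.67,0,0],"claw":0.45},{"dp":[0.1283,-0.1305,0.0808],"dr":[-14.67,0,0],"claw":0.45},{"dp":[0.1283,-0.1305,0.0808],"dr":[-14.67,0,0],"claw":0.45}]'; python3 - <<'E'
from k import *
R,S=ori(BY,.262)
o=bw(58,0,132)
go([("pre",o+S@[-.06,0,.10],R,.18),("grasp",o+S@[-.06,0,.020],R,.18)])
E
```

```text
time_s: 4.57
tool_pos: [0.4811, -0.0202, 0.3861]
tool_rot: [0.096, 0.74, 0.66, 0.085]
force: [0.6, -0.2, 0.7]
width: 0.0421
grip_force: 0.0
tcp [ 0.4811 -0.0202  0.3861] t 4.5667 F [ 0.6 -0.2  0.7] w 0.0421
pre dp [-0.0001  0.0012 -0.0026] dr [-0.31  0.01  0.02] tcp [ 0.482 -0.02   0.389]
grasp dp [-0.0001  0.0016  0.0774] dr [-0.31  0.01  0.02] tcp [ 0.502 -0.023  0.312]
```

```bash
python3 -m jog '[{"dp":[0,0.0014,0.03],"dr":[-0.3,0,0],"claw":0.45},{"dp":[0,0.0014,0.055],"dr":[-0.3,0,0],"claw":0.45},{"dp":[0,0.0014,0.07],"dr":[-0.3,0,0],"claw":0.45},{"dp":[0,0.0014,0.077],"dr":[-0.3,0,0],"claw":0.45},{"dp":[0,0.0014,0.077],"dr":[-0.3,0,0],"claw":0.45},{"dp":[0,0.0014,0.077],"dr":[-0.3,0,0],"claw":0.45}]'; python3 - <<'E'
from k import *
R,S=ori(BY,.262)
o=bw(58,0,132)
go([("grasp",o+S@[-.06,0,.020],R,.18)])
E
```

```text
time_s: 5.07
tool_pos: [0.5019, -0.0234, 0.3123]
tool_rot: [0.098, 0.741, 0.659, 0.087]
force: [-0.7, -0.4, -0.1]
width: 0.0419
grip_force: 0.0
tcp [ 0.5019 -0.0234  0.3123] t 5.0667 F [-0.7 -0.4 -0.1] w 0.0419
grasp dp [ 0.0006 -0.      0.0007] dr [-0.02  0.05 -0.08] tcp [ 0.502 -0.023  0.312]
```

```bash
python3 -m jog '[{"dp":[0,0,0],"dr":[0,0,0],"claw":0.2},{"dp":[0,0,0],"dr":[0,0,0],"claw":0.1},{"dp":[0,0,0],"dr":[0,0,0],"claw":0.05},{"dp":[0,0,0],"dr":[0,0,0],"claw":0.05},{"dp":[0,0,0],"dr":[0,0,0],"claw":0.05},{"dp":[0,0,0],"dr":[0,0,0],"claw":0.05}]' 35
```

```text
time_s: 5.57
tool_pos: [0.5005, -0.0225, 0.3115]
tool_rot: [0.096, 0.74, 0.66, 0.086]
force: [-14.0, 1.5, 10.9]
width: 0.0118
grip_force: 35.0
```

```bash
python3 -m jog '[{"dp":[0,-0.0007,-0.0007],"dr":[0,0,0],"claw":0.05},{"dp":[0,-0.0012,-0.0013],"dr":[0,0,0],"claw":0.05},{"dp":[0,-0.0012,-0.0013],"dr":[0,0,0],"claw":0.05},{"dp":[0,-0.0012,-0.0013],"dr":[0,0,0],"claw":0.05}]'
```

```text
time_s: 5.9
tool_pos: [0.5001, -0.0224, 0.3128]
tool_rot: [0.097, 0.74, 0.66, 0.087]
force: [0.0, 0.6, -2.0]
width: 0.0116
grip_force: 35.0
```

```bash
python3 -m jog '[{"dp":[-0.002,0,0],"dr":[0,0,0],"claw":0.05},{"dp":[-0.004,0,0],"dr":[0,0,0],"claw":0.05},{"dp":[-0.006,0,0],"dr":[0,0,0],"claw":0.05},{"dp":[-0.008,0,0],"dr":[0,0,0],"claw":0.05},{"dp":[-0.0095,0,0],"dr":[0,0,0],"claw":0.05},{"dp":[-0.0095,0,0],"dr":[0,0,0],"claw":0.05},{"dp":[-0.0095,0,0],"dr":[0,0,0],"claw":0.05}]'; python3 - <<'E'
from k import *
s=robot.read_state();R0=Ro.from_quat(np.roll(s["tool_rot"],-1)).as_matrix()
print(s["tool_pos"],s["force"].round(1)); print("up in tool",R0.T@[0,0,1])
E
```

```text
time_s: 6.48
tool_pos: [0.4989, -0.032, 0.3127]
tool_rot: [0.097, 0.74, 0.66, 0.087]
force: [-0.3, -0.0, -1.7]
width: 0.0119
grip_force: 35.0
[ 0.49893242 -0.03204026  0.31269478] [-0.3 -0.  -1.7]
up in tool [-1.02917413e-04  2.58346162e-01 -9.66052405e-01]
```

```bash
python3 -m jog '[{"dp":[0,0.0008,-0.003],"dr":[0,0,0],"claw":0.05},{"dp":[0,0.0016,-0.006],"dr":[0,0,0],"claw":0.05},{"dp":[0,0.0024,-0.009],"dr":[0,0,0],"claw":0.05},{"dp":[0,0.0032,-0.012],"dr":[0,0,0],"claw":0.05},{"dp":[0,0.0032,-0.012],"dr":[0,0,0],"claw":0.05},{"dp":[0,0.0032,-0.012],"dr":[0,0,0],"claw":0.05}]'
```

```text
time_s: 6.98
tool_pos: [0.499, -0.0319, 0.3254]
tool_rot: [0.097, 0.74, 0.66, 0.087]
force: [-0.4, -0.5, -1.2]
width: 0.012
grip_force: 35.0
```

```bash
python3 -m jog '[{"dp":[0,0.0077,-0.029],"dr":[0,0,0],"claw":0.05},{"dp":[0,0.0155,-0.058],"dr":[0,0,0],"claw":0.05},{"dp":[0,0.0258,-0.0966],"dr":[0,0,0],"claw":0.05},{"dp":[0,0.0258,-0.0966],"dr":[0,0,0],"claw":0.05},{"dp":[0,0.0258,-0.0966],"dr":[0,0,0],"claw":0.05},{"dp":[0,0.0258,-0.0966],"dr":[0,0,0],"claw":0.05}]'; python3 - <<'E'
from k import *
R,S=ori(BY,0)
g=np.array([.55,-.36,.031])
go([("over",g+[0,0,.2],R,.18),("near",g+[0,0,.03],R,.18)])
E
```

```text
time_s: 7.48
tool_pos: [0.4987, -0.0317, 0.4245]
tool_rot: [0.097, 0.74, 0.66, 0.087]
force: [-0.8, 0.5, -0.8]
width: 0.0117
grip_force: 35.0
tcp [ 0.4987 -0.0317  0.4245] t 7.4833 F [-0.8  0.5 -0.8] w 0.0117
over dp [-0.3203  0.0821  0.0358] dr [ 1.494e+01 -2.000e-02  1.000e-02] tcp [ 0.55  -0.36   0.411]
near dp [-0.3204  0.0383  0.2   ] dr [ 1.494e+01 -2.000e-02  1.000e-02] tcp [ 0.55  -0.36   0.241]
```

```bash
python3 -m jog '[{"dp":[-0.02,0.005,0.002],"dr":[1,0,0],"claw":0.05},{"dp":[-0.05,0.013,0.0056],"dr":[2.3,0,0],"claw":0.05},{"dp":[-0.08,0.0205,0.009],"dr":[3.7,0,0],"claw":0.05},{"dp":[-0.11,0.028,0.0123],"dr":[5.1,0,0],"claw":0.05},{"dp":[-0.14,0.036,0.0156],"dr":[6.5,0,0],"claw":0.05},{"dp":[-0.17,0.0436,0.019],"dr":[7.9,0,0],"claw":0.05},{"dp":[-0.2,0.0513,0.0224],"dr":[9.3,0,0],"claw":0.05},{"dp":[-0.23,0.059,0.0257],"dr":[10.7,0,0],"claw":0.05},{"dp":[-0.26,0.0666,0.029],"dr":[12.1,0,0],"claw":0.05},{"dp":[-0.29,0.0743,0.0324],"dr":[13.5,0,0],"claw":0.05},{"dp":[-0.31,0.08,0.035],"dr":[14.5,0,0],"claw":0.05},{"dp":[-0.3203,0.0821,0.0358],"dr":[14.94,0,0],"claw":0.05},{"dp":[-0.3203,0.0821,0.0358],"dr":[14.94,0,0],"claw":0.05},{"dp":[-0.3203,0.076,0.06],"dr":[14.94,0,0],"claw":0.05},{"dp":[-0.3203,0.068,0.09],"dr":[14.94,0,0],"claw":0.05},{"dp":[-0.3203,0.06,0.12],"dr":[14.94,0,0],"claw":0.05},{"dp":[-0.3203,0.0515,0.15],"dr":[14.94,0,0],"claw":0.05},{"dp":[-0.3204,0.044,0.18],"dr":[14.94,0,0],"claw":0.05},{"dp":[-0.3204,0.0383,0.2],"dr":[14.94,0,0],"claw":0.05},{"dp":[-0.3204,0.0383,0.2],"dr":[14.94,0,0],"claw":0.05}]'; python3 - <<'E'
from k import *
R,S=ori(BY,0)
g=np.array([.55,-.36,.031])
go([("near",g+[0,0,.03],R,.18),("down",g,R,.18)])
c=grab("scene");cv2.imwrite("pics/s3.png",cv2.resize(c["frame"][150:350,240:440],None,fx=3,fy=3))
E
```

```text
time_s: 9.15
tool_pos: [0.5493, -0.3579, 0.2371]
tool_rot: [-0.003, 0.746, 0.666, -0.001]
force: [0.5, 0.3, -2.7]
width: 0.012
grip_force: 35.0
tcp [ 0.5493 -0.3579  0.2371] t 9.15 F [ 0.5  0.3 -2.7] w 0.012
near dp [-0.002   0.0009 -0.0039] dr [-0.3  -0.17  0.04] tcp [ 0.55  -0.36   0.241]
down dp [-0.0021  0.0011  0.0261] dr [-0.3  -0.17  0.04] tcp [ 0.55  -0.36   0.211]
```

View pics/s3.png

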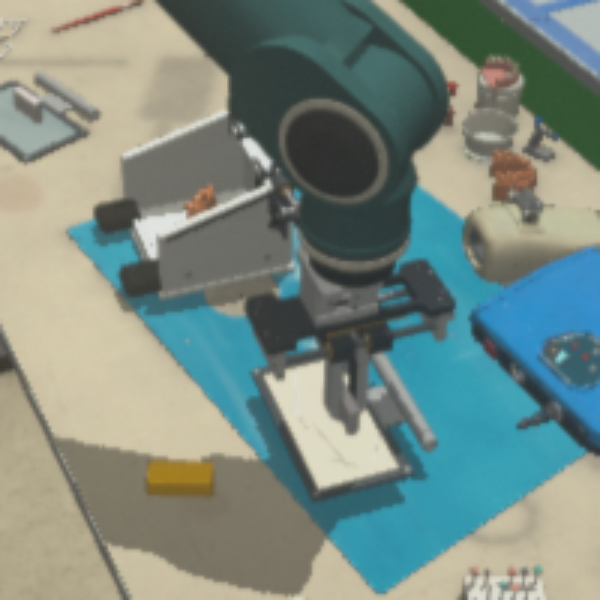

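The shield hangs level over bare mat (crop (340,430)), with the box empty. I'll shift it 20 mm back, further onto the mat, and lower it.

```bash
python3 -m jog '[{"dp":[-0.002,0.02,0],"dr":[-0.3,-0.17,0],"claw":0.05},{"dp":[-0.002,0.021,0.01],"dr":[-0.3,-0.17,0],"claw":0.05},{"dp":[-0.002,0.021,0.02],"dr":[-0.3,-0.17,0],"claw":0.05},{"dp":[-0.002,0.021,0.023],"dr":[-0.3,-0.17,0],"claw":0.05},{"dp":[-0.002,0.021,0.025],"dr":[-0.3,-0.17,0],"claw":0.05},{"dp":[-0.002,0.021,0.025],"dr":[-0.3,-0.17,0],"claw":0.05},{"dp":[-0.002,0.021,0.025],"dr":[-0.3,-0.17,0],"claw":0.05}]'
```

```text
time_s: 9.78
tool_pos: [0.5706, -0.3649, 0.2173]
tool_rot: [0.003, 0.747, 0.665, 0.001]
force: [-1.1, 0.1, -2.0]
width: 0.0113
grip_force: 35.0
```

```bash
python3 -m jog '[{"dp":[0,0,0.002],"dr":[0,0,0],"claw":0.05},{"dp":[0,0,0.004],"dr":[0,0,0],"claw":0.05},{"dp":[0,0,0.0055],"dr":[0,0,0],"claw":0.05},{"dp":[0,0,0.0055],"dr":[0,0,0],"claw":0.05},{"dp":[0,0,0.0055],"dr":[0,0,0],"claw":0.05}]'
```

```text
time_s: 10.2
tool_pos: [0.5708, -0.3648, 0.2112]
tool_rot: [0.003, 0.747, 0.665, 0.001]
force: [-0.2, 0.2, -2.7]
width: 0.0119
grip_force: 35.0
```

```bash
python3 -m jog '[{"dp":[0,0,0.001],"dr":[0,0,0],"claw":0.05},{"dp":[0,0,0.001],"dr":[0,0,0],"claw":0.05},{"dp":[0,0,0.001],"dr":[0,0,0],"claw":0.05}]'; python3 -m jog '[{"dp":[0,0,0.001],"dr":[0,0,0],"claw":0.05},{"dp":[0,0,0.001],"dr":[0,0,0],"claw":0.05},{"dp":[0,0,0.001],"dr":[0,0,0],"claw":0.05}]'
```

```text
time_s: 10.45
tool_pos: [0.5709, -0.3649, 0.2104]
tool_rot: [0.003, 0.747, 0.665, 0.001]
force: [-1.4, -0.1, -2.0]
width: 0.0116
grip_force: 35.0
time_s: 10.7
tool_pos: [0.571, -0.3649, 0.2098]
tool_rot: [0.003, 0.747, 0.665, 0.001]
force: [-0.5, -0.0, 5.0]
width: 0.0118
grip_force: 35.0
```

```bash
python3 -m jog '[{"dp":[0,0,0],"dr":[0,0,0],"claw":0.3},{"dp":[0,0,0],"dr":[0,0,0],"claw":0.45},{"dp":[0,0,0],"dr":[0,0,0],"claw":0.45},{"dp":[0,0,-0.02],"dr":[0,0,0],"claw":0.45},{"dp":[0,0,-0.06],"dr":[0,0,0],"claw":0.45},{"dp":[0,0,-0.1],"dr":[0,0,0],"claw":0.45},{"dp":[0,0,-0.14],"dr":[0,0,0],"claw":0.45},{"dp":[0,0,-0.18],"dr":[0,0,0],"claw":0.45},{"dp":[0,0,-0.22],"dr":[0,0,0],"claw":0.45},{"dp":[0,0,-0.25],"dr":[0,0,0],"claw":0.45},{"dp":[0,0,-0.25],"dr":[0,0,0],"claw":0.45},{"dp":[0,0,-0.25],"dr":[0,0,0],"claw":0.45}]'; python3 - <<'E'
from k import *
R,S=ori(NY,0)
g=NEW+S@[-.06,0,.021]
go([("over",g+[0,0,.2],R,.18),("pre",g+[0,0,.05],R,.18),("grasp",g,R,.18)])
print(robot.read_state()["q"].round(2))
E
```

```text
time_s: 11.7
tool_pos: [0.5694, -0.3641, 0.461]
tool_rot: [0.004, 0.747, 0.665, 0.001]
force: [0.0, -0.0, -0.8]
width: 0.0422
grip_force: 0.0
tcp [ 0.5694 -0.3641  0.461 ] t 11.7 F [ 0.  -0.  -0.8] w 0.0422
over dp [ 0.6563 -0.1955  0.0478] dr [  0.44   0.31 -22.62] tcp [0.451 0.31  0.409]
pre dp [ 0.6569 -0.1968  0.1978] dr [  0.44   0.31 -22.62] tcp [0.451 0.31  0.259]
grasp dp [ 0.6571 -0.1973  0.2478] dr [  0.44   0.31 -22.62] tcp [0.451 0.31  0.209]
[ 0.04  0.56  0.74  1.43 -0.38  1.29  0.69]
```

```bash
python3 -m jog '[{"dp":[0.6563,-0.1955,0.0],"dr":[0.44,0.31,-22.62],"claw":0.45},{"dp":[0.6563,-0.1955,0.0],"dr":[0.44,0.31,-22.62],"claw":0.45},{"dp":[0.6563,-0.1955,0.0],"dr":[0.44,0.31,-22.62],"claw":0.45},{"dp":[0.6563,-0.1955,0.0],"dr":[0.44,0.31,-22.62],"claw":0.45},{"dp":[0.6563,-0.1955,0.0],"dr":[0.44,0.31,-22.62],"claw":0.45},{"dp":[0.6563,-0.1955,0.0],"dr":[0.44,0.31,-22.62],"claw":0.45},{"dp":[0.6563,-0.1955,0.0],"dr":[0.44,0.31,-22.62],"claw":0.45},{"dp":[0.6563,-0.1955,0.0],"dr":[0.44,0.31,-22.62],"claw":0.45},{"dp":[0.6563,-0.1955,0.0],"dr":[0.44,0.31,-22.62],"claw":0.45},{"dp":[0.6563,-0.1955,0.0],"dr":[0.44,0.31,-22.62],"claw":0.45},{"dp":[0.6563,-0.1955,0.0],"dr":[0.44,0.31,-22.62],"claw":0.45},{"dp":[0.6563,-0.1955,0.0],"dr":[0.44,0.31,-22.62],"claw":0.45},{"dp":[0.6563,-0.1955,0.0],"dr":[0.44,0.31,-22.62],"claw":0.45},{"dp":[0.6563,-0.1955,0.0],"dr":[0.44,0.31,-22.62],"claw":0.45},{"dp":[0.6563,-0.1955,0.0],"dr":[0.44,0.31,-22.62],"claw":0.45},{"dp":[0.6563,-0.1955,0.0],"dr":[0.44,0.31,-22.62],"claw":0.45},{"dp":[0.6563,-0.1955,0.0],"dr":[0.44,0.31,-22.62],"claw":0.45},{"dp":[0.6563,-0.1955,0.0],"dr":[0.44,0.31,-22.62],"claw":0.45},{"dp":[0.6563,-0.1955,0.0],"dr":[0.44,0.31,-22.62],"claw":0.45},{"dp":[0.6563,-0.1955,0.0],"dr":[0.44,0.31,-22.62],"claw":0.45}]'; python3 - <<'E'
from k import *
R,S=ori(NY,0)
g=NEW+S@[-.06,0,.021]
go([("over",g+[0,0,.2],R,.18),("pre",g+[0,0,.05],R,.18),("grasp",g,R,.18)])
print(robot.read_state()["q"].round(2))
E
```

```text
time_s: 13.37
tool_pos: [0.4508, 0.3098, 0.4554]
tool_rot: [-0.001, 0.602, 0.799, -0.001]
force: [-0.2, 0.1, 0.0]
width: 0.0419
grip_force: 0.0
tcp [0.4508 0.3098 0.4554] t 13.3667 F [-0.2  0.1  0. ] w 0.0419
over dp [0.0003 0.0003 0.0464] dr [-0.2  -0.05 -0.05] tcp [0.451 0.31  0.409]
pre dp [0.0002 0.0009 0.1964] dr [-0.2  -0.05 -0.05] tcp [0.451 0.31  0.259]
grasp dp [1.000e-04 1.000e-03 2.464e-01] dr [-0.2  -0.05 -0.05] tcp [0.451 0.31  0.209]
[-0.97  0.24  0.37  1.76 -0.1   1.16 -0.29]
```

```bash
python3 -m jog '[{"dp":[0,0,0.04],"dr":[-0.2,0,0],"claw":0.45},{"dp":[0,0,0.08],"dr":[-0.2,0,0],"claw":0.45},{"dp":[0,0,0.12],"dr":[-0.2,0,0],"claw":0.45},{"dp":[0,0.0005,0.16],"dr":[-0.2,0,0],"claw":0.45},{"dp":[0,0.001,0.195],"dr":[-0.2,0,0],"claw":0.45},{"dp":[0,0.001,0.215],"dr":[-0.2,0,0],"claw":0.45},{"dp":[0,0.001,0.23],"dr":[-0.2,0,0],"claw":0.45},{"dp":[0,0.001,0.24],"dr":[-0.2,0,0],"claw":0.45},{"dp":[0,0.001,0.246],"dr":[-0.2,0,0],"claw":0.45},{"dp":[0,0.001,0.246],"dr":[-0.2,0,0],"claw":0.45},{"dp":[0,0.001,0.246],"dr":[-0.2,0,0],"claw":0.45}]'; python3 - <<'E'
from k import *
R,S=ori(NY,0)
g=NEW+S@[-.06,0,.021]
go([("grasp",g,R,.18)])
c=grab("top");cv2.imwrite("pics/t4.png",cv2.resize(c["frame"][160:280,160:440],None,fx=2.8,fy=2.8))
E
```

```text
time_s: 14.28
tool_pos: [0.4514, 0.3108, 0.2108]
tool_rot: [-0.0, 0.602, 0.799, 0.001]
force: [-0.2, -0.9, -0.6]
width: 0.0425
grip_force: 0.0
tcp [0.4514 0.3108 0.2108] t 14.2833 F [-0.2 -0.9 -0.6] w 0.0425
grasp dp [-0.0005 -0.0006  0.0018] dr [ 0.11 -0.11 -0.04] tcp [0.451 0.31  0.209]
```

View pics/t4.png

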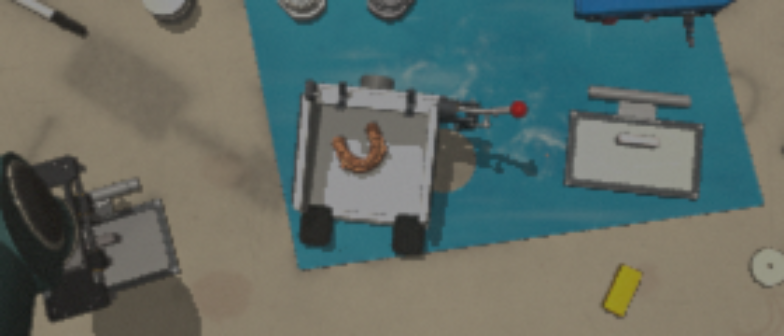

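The worn shield lies flat on the mat at crop (635,150), the lever knob is out at (518,108), and the gripper is on the new grip at (105,238). Closing.

```bash
python3 -m jog '[{"dp":[0,0,0.001],"dr":[0,0,0],"claw":0.2},{"dp":[0,0,0.001],"dr":[0,0,0],"claw":0.1},{"dp":[0,0,0.001],"dr":[0,0,0],"claw":0.05},{"dp":[0,0,0.001],"dr":[0,0,0],"claw":0.05},{"dp":[0,0,0.001],"dr":[0,0,0],"claw":0.05},{"dp":[0,0,0.001],"dr":[0,0,0],"claw":0.05}]' 35; python3 - <<'E'
from k import *
R,S=ori(NY,0)
g=NEW+S@[-.06,0,.021]
go([("grasp",g,R,.18)])
E
```

```text
time_s: 14.83
tool_pos: [0.451, 0.3111, 0.2093]
tool_rot: [-0.0, 0.602, 0.799, 0.001]
force: [-0.8, -0.2, 3.5]
width: 0.0118
grip_force: 35.0
tcp [0.451  0.3111 0.2093] t 14.8333 F [-0.8 -0.2  3.5] w 0.0118
grasp dp [-0.0009 -0.0004  0.0003] dr [ 0.08 -0.1   0.  ] tcp [0.451 0.31  0.209]
```

```bash
python3 -m jog '[{"dp":[0,0,-0.01],"dr":[0,0,0],"claw":0.05},{"dp":[0,0,-0.03],"dr":[0,0,0],"claw":0.05},{"dp":[0,0,-0.06],"dr":[0,0,0],"claw":0.05},{"dp":[0,0,-0.09],"dr":[0,0,0],"claw":0.05},{"dp":[0,0,-0.12],"dr":[0,0,0],"claw":0.05},{"dp":[0,0,-0.15],"dr":[0,0,0],"claw":0.05},{"dp":[0,0,-0.18],"dr":[0,0,0],"claw":0.05},{"dp":[0,0,-0.21],"dr":[0,0,0],"claw":0.05},{"dp":[0,0,-0.23],"dr":[0,0,0],"claw":0.05},{"dp":[0,0,-0.24],"dr":[0,0,0],"claw":0.05},{"dp":[0,0,-0.24],"dr":[0,0,0],"claw":0.05},{"dp":[0,0,-0.24],"dr":[0,0,0],"claw":0.05}]'; python3 - <<'E'
from k import *
R,S=ori(BY,.262)
T=np.array([.4991,-.0305,.313])
go([("hover",T+[0,0,.12],R,0)])
E
```

```text
time_s: 15.83
tool_pos: [0.4506, 0.3104, 0.4486]
tool_rot: [-0.0, 0.602, 0.799, 0.001]
force: [0.8, 0.2, -2.7]
width: 0.0119
grip_force: 35.0
tcp [0.4506 0.3104 0.4486] t 15.8333 F [ 0.8  0.2 -2.7] w 0.0119
hover dp [-0.3411 -0.0475  0.015 ] dr [-14.79  -3.06  22.46] tcp [ 0.499 -0.03   0.433]
```

```bash
python3 -m jog '[{"dp":[-0.017,-0.0024,0.0],"dr":[-0.7,-0.15,1.1],"claw":0.05},{"dp":[-0.043,-0.006,0.001],"dr":[-1.8,-0.4,2.8],"claw":0.05},{"dp":[-0.07,-0.0097,0.003],"dr":[-3.0,-0.6,4.6],"claw":0.05},{"dp":[-0.1,-0.014,0.004],"dr":[-4.3,-0.9,6.6],"claw":0.05},{"dp":[-0.13,-0.018,0.006],"dr":[-5.6,-1.2,8.6],"claw":0.05},{"dp":[-0.16,-0.022,0.007],"dr":[-6.9,-1.4,10.5],"claw":0.05},{"dp":[-0.19,-0.0265,0.008],"dr":[-8.2,-1.7,12.5],"claw":0.05},{"dp":[-0.22,-0.0306,0.01],"dr":[-9.5,-2.0,14.5],"claw":0.05},{"dp":[-0.25,-0.035,0.011],"dr":[-10.8,-2.2,16.5],"claw":0.05},{"dp":[-0.28,-0.039,0.012],"dr":[-12.1,-2.5,18.4],"claw":0.05},{"dp":[-0.31,-0.043,0.0136],"dr":[-13.4,-2.8,20.4],"claw":0.05},{"dp":[-0.33,-0.046,0.0145],"dr":[-14.3,-3.0,21.7],"claw":0.05},{"dp":[-0.3411,-0.0475,0.015],"dr":[-14.79,-3.06,22.46],"claw":0.05},{"dp":[-0.3411,-0.0475,0.015],"dr":[-14.79,-3.06,22.46],"claw":0.05},{"dp":[-0.3411,-0.0475,0.015],"dr":[-14.79,-3.06,22.46],"claw":0.05},{"dp":[-0.3411,-0.0475,0.015],"dr":[-14.79,-3.06,22.46],"claw":0.05},{"dp":[-0.3411,-0.0475,0.015],"dr":[-14.79,-3.06,22.46],"claw":0.05}]'; python3 - <<'E'
from k import *
R,S=ori(BY,.262)
T=np.array([.4991,-.0305,.313])
go([("hover",T+[0,0,.12],R,0),("h2",T+[0,0,.03],R,0)])
c=grab("top")
cv2.imwrite("pics/t5.png",cv2.resize(c["frame"][170:260,250:350],None,fx=6,fy=6,interpolation=cv2.INTER_CUBIC))
# measured frame/barrel position of held shield in expected shield frame (origin at drop_in+.12)
v,u=np.mgrid[0:400,0:640];P=world(c,u.ravel(),v.ravel())
o=bw(58,-9.5,132)+[0,0,.12]; Q=(P-o)@S*1e3
col=c["frame"].reshape(-1,3)
for nm,lo,hi in(("barrelL",[-12,-90,0],[12,90,15]),("pane",[-120,-120,-14],[-30,120,4])):
    m=np.all((Q>lo)&(Q<hi),1); q=Q[m]; print(nm,m.sum(),q.min(0).round(1),q.max(0).round(1),np.median(q,0).round(1))
E
```

```text
time_s: 17.25
tool_pos: [0.4993, -0.0291, 0.4332]
tool_rot: [0.097, 0.739, 0.66, 0.087]
force: [0.8, 1.0, -1.3]
width: 0.0123
grip_force: 35.0
tcp [ 0.4993 -0.0291  0.4332] t 17.25 F [ 0.8  1.  -1.3] w 0.0123
hover dp [-0.0014 -0.0001  0.0002] dr [-0.03 -0.04  0.11] tcp [ 0.499 -0.03   0.433]
h2 dp [-0.0014 -0.0234  0.0871] dr [-0.03 -0.04  0.11] tcp [ 0.499 -0.03   0.343]
barrelL 90 [ -7.6 -60.3   0.6] [ 7.7 68.1 12.3] [  0.3 -35.3   7. ]
pane 571 [-119.9  -81.9   -8.5] [-30.   89.9   3.3] [-55.2 -54.   -3.1]
```

View pics/t5.png

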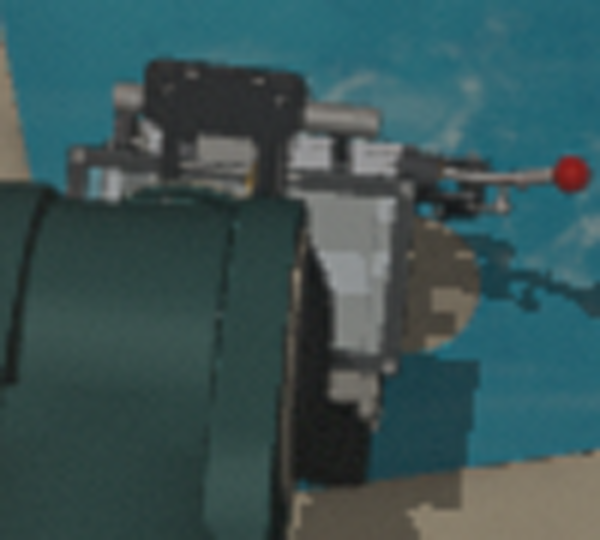

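The shield hovers over the cradles with the barrel ends at crop (125,95) and (380,120). The depth suggests it sits about 4 mm too far left, so I'll cross-check with the same measure on the first pictures.

```bash
python3 - <<'E'
from k import *
from scipy.optimize import minimize
def ends(P,o,S,nm):
    Q=(P-o)@S*1e3
    for l,lo,hi in(("barrel",[-10,-80,1],[10,80,13]),("frameRback",[-40,-105,-9],[-26,105,3]),("pane",[-120,-105,-9],[-41,105,3])):
        q=Q[np.all((Q>lo)&(Q<hi),1)]
        if len(q): print(nm,l,len(q),"y",np.sort(q[:,1])[[0,2,-3,-1]].round(1),"x med",np.median(q[:,0]).round(1))
S=ori(BY,.262)[1];SN=ori(NY,0)[1]
for n in("top","scene"):
    P=np.load(n+"P.npy")
    ends(P,bw(58,0,132),S,n+" worn0"); ends(P,NEW,SN,n+" new0")
    c=grab(n);v,u=np.mgrid[0:400,0:640];P=world(c,u.ravel(),v.ravel())
    ends(P,bw(58,-9.5,132)+[0,0,.12],S,n+" now")
    p=robot.read_state()["tool_pos"];print(p.round(4))
E
```

```text
top worn0 barrel 224 y [-79.7 -79.2  73.9  77. ] x med -0.3
top worn0 frameRback 215 y [-85.8 -85.2  84.9  85.6] x med -33.1
top worn0 pane 1160 y [-85.8 -85.5  85.4  86.3] x med -82.5
top new0 barrel 157 y [-63.7 -61.3  65.2  66.4] x med -0.3
top new0 frameRback 216 y [-104.  -102.4  104.1  104.9] x med -32.8
top new0 pane 1171 y [-104.5 -104.1  104.7  104.9] x med -82.6
top now barrel 89 y [-58.8 -58.1  67.7  68.2] x med 0.2
top now frameRback 216 y [-81.9 -81.3  87.1  90. ] x med -32.8
top now pane 400 y [-82.  -81.7  88.6  89.1] x med -69.7
[ 0.4994 -0.0295  0.4334]
scene worn0 barrel 143 y [-79.7 -73.1  71.5  74.8] x med -2.5
scene worn0 frameRback 131 y [-90.9 -85.   81.2  86.1] x med -33.8
scene worn0 pane 753 y [-88.6 -87.3  87.3  88.5] x med -83.7
scene new0 barrel 85 y [-67.4 -60.4  68.5  69.3] x med -3.5
scene new0 frameRback 80 y [-104.7 -102.    95.7  105. ] x med -32.6
scene new0 pane 545 y [-104.8 -104.   101.6  104.9] x med -84.7
scene now barrel 126 y [-63.6 -61.9  64.1  68.2] x med -2.6
scene now frameRback 114 y [-84.  -82.   74.8  90.3] x med -32.7
scene now pane 668 y [-86.5 -84.8  89.2  91.8] x med -87.9
[ 0.4994 -0.0297  0.4335]
```

```bash
python3 -m jog '[{"dp":[-0.0033,0,0],"dr":[0,0,0],"claw":0.05},{"dp":[-0.0033,-0.005,0.019],"dr":[0,0,0],"claw":0.05},{"dp":[-0.0033,-0.0115,0.0432],"dr":[0,0,0],"claw":0.05},{"dp":[-0.0033,-0.018,0.067],"dr":[0,0,0],"claw":0.05},{"dp":[-0.0033,-0.0234,0.0871],"dr":[0,0,0],"claw":0.05},{"dp":[-0.0033,-0.0234,0.0871],"dr":[0,0,0],"claw":0.05},{"dp":[-0.0033,-0.0234,0.0871],"dr":[0,0,0],"claw":0.05},{"dp":[-0.0033,-0.0234,0.0871],"dr":[0,0,0],"claw":0.05}]'; python3 - <<'E'
from k import *
R,S=ori(BY,.262)
T=np.array([.4989,-.0325,.313])
go([("h3",T+[0,0,.012],R,0),("T",T,R,0)])
E
```

```text
time_s: 18.07
tool_pos: [0.4994, -0.0338, 0.3446]
tool_rot: [0.098, 0.74, 0.66, 0.088]
force: [0.4, 0.6, -0.9]
width: 0.0118
grip_force: 35.0
tcp [ 0.4994 -0.0338  0.3446] t 18.0667 F [ 0.4  0.6 -0.9] w 0.0118
h3 dp [ 0.0012 -0.0057  0.0187] dr [ 0.09 -0.02 -0.02] tcp [ 0.499 -0.032  0.325]
T dp [ 0.0012 -0.0088  0.0303] dr [ 0.09 -0.02 -0.02] tcp [ 0.499 -0.032  0.313]
```

```bash
python3 -m jog '[{"dp":[0.0008,-0.002,0.006],"dr":[0,0,0],"claw":0.05},{"dp":[0.0008,-0.0038,0.0125],"dr":[0,0,0],"claw":0.05},{"dp":[0.0008,-0.0057,0.0187],"dr":[0,0,0],"claw":0.05},{"dp":[0.0008,-0.007,0.0235],"dr":[0,0,0],"claw":0.05},{"dp":[0.0008,-0.008,0.027],"dr":[0,0,0],"claw":0.05},{"dp":[0.0008,-0.008,0.027],"dr":[0,0,0],"claw":0.05},{"dp":[0.0008,-0.008,0.027],"dr":[0,0,0],"claw":0.05},{"dp":[0.0008,-0.008,0.027],"dr":[0,0,0],"claw":0.05}]'
```

```text
time_s: 18.73
tool_pos: [0.4984, -0.0328, 0.3154]
tool_rot: [0.098, 0.74, 0.66, 0.087]
force: [-0.2, -0.0, -2.1]
width: 0.0119
grip_force: 35.0
```

No contact so far. Down the last 2–3 mm.

```bash
python3 -m jog '[{"dp":[0,-0.0002,0.001],"dr":[0,0,0],"claw":0.05},{"dp":[0,-0.0004,0.0018],"dr":[0,0,0],"claw":0.05},{"dp":[0,-0.0005,0.0025],"dr":[0,0,0],"claw":0.05},{"dp":[0,-0.0005,0.0025],"dr":[0,0,0],"claw":0.05},{"dp":[0,-0.0005,0.0025],"dr":[0,0,0],"claw":0.05}]'
```

```text
time_s: 19.15
tool_pos: [0.4986, -0.0329, 0.3136]
tool_rot: [0.097, 0.74, 0.66, 0.088]
force: [-14.8, 1.5, 24.7]
width: 0.0117
grip_force: 35.0
```

```bash
python3 -m jog '[{"dp":[0,-0.0008,-0.0018],"dr":[0,0,0],"claw":0.05},{"dp":[0,-0.0008,-0.0018],"dr":[0,0,0],"claw":0.05},{"dp":[0,-0.0008,-0.0018],"dr":[0,0,0],"claw":0.05},{"dp":[0,-0.0008,-0.0018],"dr":[0,0,0],"claw":0.05}]'; python3 - <<'E'
from k import *
S=ori(BY,.262)[1]
for n in("top","scene"):
    c=grab(n);v,u=np.mgrid[0:400,0:640];P=world(c,u.ravel(),v.ravel());Q=(P-bw(58,-9.5,132))@S*1e3
    for l,lo,hi in(("barrel",[-5,-55,1],[5,55,13]),("pane",[-120,-80,-9],[-41,80,3]),("frame",[-120,-105,-9],[-41,105,3]),("barreltop",[-10,-55,5],[10,55,13])):
        q=Q[np.all((Q>lo)&(Q<hi),1)]
        if len(q)>5: print(n,l,len(q),"med",np.median(q,0).round(1),"y",np.sort(q[:,1])[[0,2,-3,-1]].round(1))
cv2.imwrite("pics/s6.png",cv2.resize(c["frame"][165:245,255:355],None,fx=7,fy=7,interpolation=cv2.INTER_CUBIC))
E
```

```text
time_s: 19.48
tool_pos: [0.4973, -0.0326, 0.3141]
tool_rot: [0.098, 0.74, 0.66, 0.087]
force: [0.1, -1.2, -1.5]
width: 0.0116
grip_force: 35.0
top barrel 29 med [  0.1 -37.2   9.7] y [-54.  -53.2  53.3  54.4]
top pane 279 med [-62.2 -60.6  -2.5] y [-79.9 -79.2  67.4  77.4]
top frame 322 med [-64.  -62.8  -2.4] y [-85.6 -85.2  80.1  88.3]
top barreltop 42 med [ -1.  -37.8   9.4] y [-54.3 -53.6  53.3  54.4]
scene barrel 55 med [ 0.1 -3.7 10. ] y [-53.9 -51.3  45.4  54. ]
scene pane 567 med [-89.1 -19.5  -1.5] y [-80.  -79.4  78.9  79.7]
scene frame 640 med [-88.5 -23.1  -1.5] y [-89.8 -88.1  88.   92.7]
scene barreltop 87 med [-2.7 -3.7  9.5] y [-54.8 -51.5  51.1  54. ]
```

View pics/s6.png

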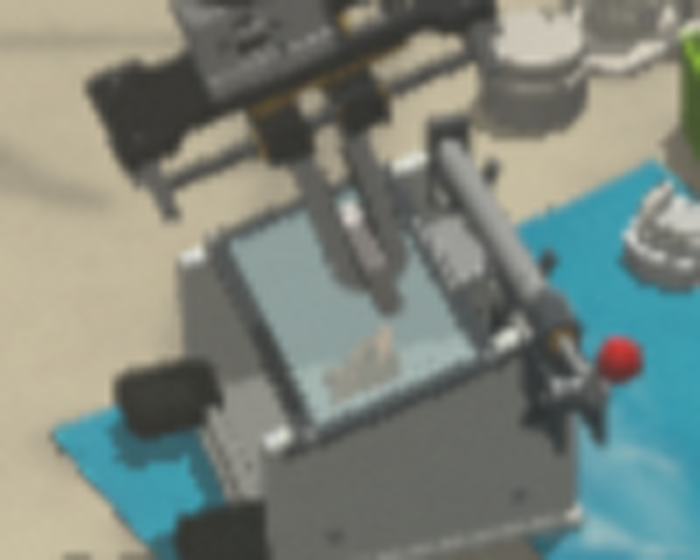

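The barrel is in the cradle mouths (crop (450,150) to (560,320)), about 1.5 mm above its seat. I'll ease it down further at this x.

```bash
python3 -m jog '[{"dp":[0,-0.0001,0.0005],"dr":[0,0,0],"claw":0.05},{"dp":[0,-0.0002,0.001],"dr":[0,0,0],"claw":0.05},{"dp":[0,-0.0002,0.001],"dr":[0,0,0],"claw":0.05},{"dp":[0,-0.0002,0.001],"dr":[0,0,0],"claw":0.05}]'
```

```text
time_s: 19.92
tool_pos: [0.4975, -0.0326, 0.3133]
tool_rot: [0.098, 0.74, 0.66, 0.087]
force: [3.4, 0.9, -0.5]
width: 0.0119
grip_force: 35.0
```

```bash
python3 -m jog '[{"dp":[0,0.0005,0.0003],"dr":[0,0,0],"claw":0.05},{"dp":[0,0.0005,0.001],"dr":[0,0,0],"claw":0.05},{"dp":[0,0.0005,0.001],"dr":[0,0,0],"claw":0.05},{"dp":[0,0.0005,0.001],"dr":[0,0,0],"claw":0.05}]'
```

```text
time_s: 20.25
tool_pos: [0.4979, -0.0328, 0.313]
tool_rot: [0.097, 0.74, 0.66, 0.087]
force: [-13.3, 1.6, 25.3]
width: 0.0121
grip_force: 35.0
```

```bash
python3 -m jog '[{"dp":[0,-0.0002,-0.0015],"dr":[0,0,0],"claw":0.05},{"dp":[0,0.0008,-0.0015],"dr":[0.4,0,0],"claw":0.05},{"dp":[0,0.0021,-0.0015],"dr":[0.8,0,0],"claw":0.05},{"dp":[0,0.0021,-0.0015],"dr":[0.8,0,0],"claw":0.05},{"dp":[0,0.0021,-0.0015],"dr":[0.8,0,0],"claw":0.05}]';  python3 -m jog '[{"dp":[0,-0.0002,0.0008],"dr":[0,0,0],"claw":0.05},{"dp":[0,-0.0002,0.0008],"dr":[0,0,0],"claw":0.05},{"dp":[0,-0.0002,0.0008],"dr":[0,0,0],"claw":0.05}]'
```

```text
time_s: 20.67
tool_pos: [0.5001, -0.0329, 0.3145]
tool_rot: [0.093, 0.741, 0.66, 0.083]
force: [4.0, -0.4, 1.5]
width: 0.0115
grip_force: 35.0
time_s: 20.92
tool_pos: [0.5001, -0.033, 0.3138]
tool_rot: [0.093, 0.741, 0.66, 0.083]
force: [3.6, -0.1, 6.7]
width: 0.0119
grip_force: 35.0
```

```bash
python3 -m jog '[{"dp":[0,0,0.0003],"dr":[0,0,0],"claw":0.16},{"dp":[0,0,0.0003],"dr":[0,0,0],"claw":0.25},{"dp":[0,0,0.0003],"dr":[0,0,0],"claw":0.4},{"dp":[0,0,0.0003],"dr":[0,0,0],"claw":0.4},{"dp":[0,0,-0.02],"dr":[0,0,0],"claw":0.4},{"dp":[0,0,-0.06],"dr":[0,0,0],"claw":0.4},{"dp":[0,0,-0.1],"dr":[0,0,0],"claw":0.4},{"dp":[0,0,-0.13],"dr":[0,0,0],"claw":0.4},{"dp":[0,0,-0.13],"dr":[0,0,0],"claw":0.4},{"dp":[0,0,-0.13],"dr":[0,0,0],"claw":0.4}]'; python3 - <<'E'
from k import *
S=ori(BY,.262)[1]
for n in("top","scene"):
    c=grab(n);v,u=np.mgrid[0:400,0:640];P=world(c,u.ravel(),v.ravel())
    for t,P,o in(("worn0",np.load(n+"P.npy"),bw(58,0,132)),("now",P,bw(58,-9.5,132))):
      Q=(P-o)@S*1e3
      for l,lo,hi in(("frameF",[-120,-105,-9],[-80,105,4]),("bar",[-90,-50,18],[-30,50,50]),("barreltop",[-10,-45,4],[10,45,14])):
        q=Q[np.all((Q>lo)&(Q<hi),1)]
        if len(q)>5: print(n,t,l,len(q),"med",np.median(q,0).round(1),"y",np.sort(q[:,1])[[0,2,-3,-1]].round(1))
R,_=ori(BY)
go([("out",bw(58,-192,262),R,.199),("down",bw(58,-200,155),R,.199)])
E
```

```text
time_s: 21.75
tool_pos: [0.4678, -0.0291, 0.4407]
tool_rot: [0.093, 0.74, 0.66, 0.084]
force: [-0.2, 0.2, -0.6]
width: 0.0377
grip_force: 0.0
top worn0 frameF 628 med [-100.2   -0.6   -3.2] y [-85.8 -85.1  85.   86.3]
top worn0 bar 63 med [-59.9   0.1  27.7] y [-25.1 -24.7  22.9  23.7]
top worn0 barreltop 116 med [-0.7  1.7  8. ] y [-44.1 -43.6  43.9  44.6]
top now frameF 185 med [-98.2 -60.6  -3.4] y [-85.4 -85.  -28.1  87.5]
top now barreltop 30 med [ -0.9 -33.8   7.3] y [-44.3 -43.6 -23.5 -17.1]
scene worn0 frameF 417 med [-100.    -7.1   -2.3] y [-90.3 -88.4  84.3  88.5]
scene worn0 bar 47 med [-62.8  -6.9  27.4] y [-27.3 -24.8  25.   26.3]
scene worn0 barreltop 69 med [-2.5 -1.4  8.2] y [-44.7 -43.7  41.6  43.7]
scene now frameF 418 med [-100.    -5.9   -2.2] y [-88.8 -86.3  85.5  88.7]
scene now bar 47 med [-63.1  -3.9  27.5] y [-28.6 -25.2  22.8  27.4]
scene now barreltop 75 med [-2.5 -4.9  8.6] y [-44.9 -44.2  44.   44.9]
tcp [ 0.4678 -0.0291  0.4388] t 21.85 F [-0.2 -0.2 -0.8] w 0.0375
out dp [-0.1818  0.1447  0.0115] dr [14.18 -0.02  0.02] tcp [ 0.589 -0.226  0.463]
down dp [-0.1899  0.1185  0.1153] dr [14.18 -0.02  0.02] tcp [ 0.588 -0.234  0.356]
```

```bash
python3 -m jog '[{"dp":[-0.02,0.02,-0.03],"dr":[3,0,0],"claw":0},{"dp":[-0.05,0.045,-0.03],"dr":[7,0,0],"claw":0},{"dp":[-0.08,0.07,-0.02],"dr":[10,0,0],"claw":0},{"dp":[-0.1918,0.1447,0.0115],"dr":[14.18,0,0],"claw":0},{"dp":[-0.1918,0.1447,0.0115],"dr":[14.18,0,0],"claw":0},{"dp":[-0.1918,0.1447,0.0115],"dr":[14.18,0,0],"claw":0},{"dp":[-0.1918,0.1447,0.0115],"dr":[14.18,0,0],"claw":0},{"dp":[-0.1918,0.1447,0.0115],"dr":[14.18,0,0],"claw":0},{"dp":[-0.1918,0.1447,0.0115],"dr":[14.18,0,0],"claw":0},{"dp":[-0.1918,0.1447,0.0115],"dr":[14.18,0,0],"claw":0}]'; python3 - <<'E'
from k import *
R,_=ori(BY)
go([("down",bw(58,-202,160),R,.199),("push",bw(58,-168,160),R,.199)])
E
```

```text
time_s: 22.68
tool_pos: [0.5881, -0.2356, 0.4627]
tool_rot: [-0.001, 0.746, 0.665, -0.0]
force: [-0.5, 1.0, -0.3]
width: 0.0006
grip_force: 0.0
tcp [ 0.5881 -0.2356  0.4627] t 22.6833 F [-0.5  1.  -0.3] w 0.0006
down dp [-5.000e-04  1.000e-04  1.017e-01] dr [-0.05 -0.04  0.01] tcp [ 0.588 -0.236  0.361]
push dp [3.350e-02 1.000e-04 1.017e-01] dr [-0.05 -0.04  0.01] tcp [ 0.592 -0.202  0.361]
```

```bash
python3 -m jog '[{"dp":[0,0,0.03],"dr":[0,0,0],"claw":0},{"dp":[0,0,0.06],"dr":[0,0,0],"claw":0},{"dp":[0,0,0.085],"dr":[0,0,0],"claw":0},{"dp":[0,0,0.1017],"dr":[0,0,0],"claw":0},{"dp":[0,0,0.1017],"dr":[0,0,0],"claw":0},{"dp":[0,0,0.1017],"dr":[0,0,0],"claw":0},{"dp":[0.006,0,0.1017],"dr":[0,0,0],"claw":0},{"dp":[0.012,0,0.1017],"dr":[0,0,0],"claw":0},{"dp":[0.018,0,0.1017],"dr":[0,0,0],"claw":0},{"dp":[0.024,0,0.1017],"dr":[0,0,0],"claw":0},{"dp":[0.03,0,0.1017],"dr":[0,0,0],"claw":0},{"dp":[0.035,0,0.1017],"dr":[0,0,0],"claw":0},{"dp":[0.04,0,0.1017],"dr":[0,0,0],"claw":0},{"dp":[0.04,0,0.1017],"dr":[0,0,0],"claw":0},{"dp":[0.04,0,0.1017],"dr":[0,0,0],"claw":0}]'
python3 -m jog '[{"dp":[-0.02,0,0],"dr":[0,0,0],"claw":0},{"dp":[-0.02,0,-0.04],"dr":[0,0,0],"claw":0},{"dp":[-0.05,0,-0.08],"dr":[0,0,0],"claw":0},{"dp":[-0.09,0,-0.12],"dr":[0,0,0],"claw":0},{"dp":[-0.13,0,-0.16],"dr":[0,0,0],"claw":0},{"dp":[-0.17,0,-0.18],"dr":[0,0,0],"claw":0},{"dp":[-0.2,0,-0.18],"dr":[0,0,0],"claw":0},{"dp":[-0.2,0,-0.18],"dr":[0,0,0],"claw":0},{"dp":[-0.2,0,-0.18],"dr":[0,0,0],"claw":0}]'
python3 - <<'E'
from k import *
S=ori(BY,.262)[1]
out=[]
for n in("top","scene"):
    c=grab(n);v,u=np.mgrid[0:400,0:640];P=world(c,u.ravel(),v.ravel())
    for t,PP in(("worn0",np.load(n+"P.npy")),("now",P)):
      Q=(PP-bw(58,0,132))@S*1e3
      for l,lo,hi in(("frameF",[-120,-105,-9],[-80,105,4]),("bar",[-90,-50,18],[-30,50,50]),("barreltop",[-10,-45,4],[10,45,14])):
        q=Q[np.all((Q>lo)&(Q<hi),1)]
        if len(q)>5: print(n,t,l,len(q),"med",np.median(q,0).round(1),"y",np.sort(q[:,1])[[0,2,-3,-1]].round(1))
      q=(PP-BOX)@Rb*1e3; q=q[np.all((q>[30,-130,165])&(q<[90,-60,220]),1)];print(n,t,"knob",len(q),np.median(q,0).round(1) if len(q) else "")
    out.append(cv2.resize(c["frame"][170:260,260:350],(380,380),interpolation=cv2.INTER_CUBIC))
cv2.imwrite("pics/f7.png",np.hstack(out))
E
```

```text
time_s: 23.93
tool_pos: [0.593, -0.1958, 0.3622]
tool_rot: [0.0, 0.746, 0.666, 0.001]
force: [-0.4, -0.5, -0.2]
width: 0.0005
grip_force: 0.0
time_s: 24.68
tool_pos: [0.5669, -0.4006, 0.5439]
tool_rot: [0.002, 0.749, 0.663, -0.001]
force: [-0.9, 0.8, 0.1]
width: 0.0008
grip_force: 0.0
top worn0 frameF 628 med [-100.2   -0.6   -3.2] y [-85.8 -85.1  85.   86.3]
top worn0 bar 63 med [-59.9   0.1  27.7] y [-25.1 -24.7  22.9  23.7]
top worn0 barreltop 116 med [-0.7  1.7  8. ] y [-44.1 -43.6  43.9  44.6]
top worn0 knob 34 [ 56.4 -94.9 191.5]
top now frameF 618 med [-100.1   -0.8   -3.2] y [-85.7 -85.1  85.4  85.6]
top now bar 62 med [-60.    0.3  27.1] y [-25.1 -24.5  22.4  24. ]
top now barreltop 111 med [-0.5 -1.1  7.6] y [-44.1 -43.6  44.   45. ]
top now knob 34 [ 55.9 -94.9 191.6]
scene worn0 frameF 417 med [-100.    -7.1   -2.3] y [-90.3 -88.4  84.3  88.5]
scene worn0 bar 47 med [-62.8  -6.9  27.4] y [-27.3 -24.8  25.   26.3]
scene worn0 barreltop 69 med [-2.5 -1.4  8.2] y [-44.7 -43.7  41.6  43.7]
scene worn0 knob 45 [  53.4 -100.9  187.8]
scene now frameF 412 med [-100.    -5.3   -2.4] y [-87.3 -85.9  85.7  92.8]
scene now bar 47 med [-63.2  -6.   28. ] y [-28.9 -26.3  17.7  25.9]
scene now barreltop 75 med [-2.7 -4.2  8.6] y [-44.  -43.2  41.6  42.7]
scene now knob 46 [ 54.3 -99.6 186.6]
```

View pics/f7.png

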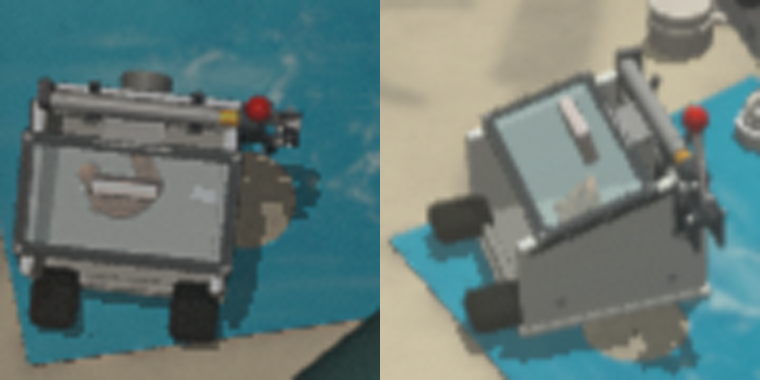

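The new shield sits exactly where the worn one was. The lever is home (knob at (258,108) in the left crop and (695,118) in the right), the barrel is back on the stub, and the robot is clear.

```bash
python3 -c "
from rig import robot
print(robot.finish_job())"
```

```text
the job is handed in; nothing more can be done
None
```

The new shield is fitted and pinned with its window resting on the box, the worn one lies flat on the mat at the right, clear of the box, and the job was handed in at about 25 s; no verdict came back.

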